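Wedge the spring clip off the guide rod

ROBOT

A 6-joint arm with a two-finger parallel gripper is mounted at the origin on the work surface. World frame = base frame: x ahead of the robot, y to its left, z up, the work surface at z = 0. Lengths are in mm, angles in rad, forces in N, time in s.
With the tool pointing down it reaches from about 275 to 1000 mm from the base axis. Payload 8.4 kg.
Tool frame: the origin (TCP) lies midway between the tips of the shut fingers; the grasp point (between the pads) lies 19 mm behind it; z points along the fingers, y is the line along which they close (so a half turn about z gives the same grasp; the last joint's range is limited). The gripper opens to 85 mm and grips with 20 to 120 N. Pads are 22 mm wide; open, the fingers measure 114 mm over their backs; the gripper's body (76 mm by 85 mm) begins 54 mm behind the grasp point. The pads swing forward as they close: fully open they stand 13 mm farther back than shut.
Start: joints at [1.192, 0.353, 1.633, -0, 1.155, -0.002], TCP at [229.965, 581.157, 231.281] pointing down, gripper open.
Joint ranges: [-2.63, 2.63], [-0.92, 2.1], [0.06, 2.66], [-1.3, 4.44], [0, 2.69], [-3.02, 3.02]. Speed limits (rad/s): [2.22, 2.22, 2.79, 3.14, 3.14, 3.14].

INTERFACE

Orientations are given as [roll, pitch, yaw] about the fixed x, y, z axes, in that order (R = Rz(yaw) Ry(pitch) Rx(roll)).
In Python, from rig import monitor, imaging, r gives the robot as it stands.
- The arm moves only by the tool drive_tool, never from a script. Its argument "plan" is a list of rows, each an object of numbers: "x", "y", "z": the shift along the tool's x, y, z in units of 50 mm (1.0 is 50 mm); "ax", "ay", "az": the turn, a rotation vector about the tool's x, y, z in units of 6 degrees (1.0 is 6 degrees); "hand": the finger opening in mm, from 0 to 85.4. In form: [{"x": .., "y": .., "z": .., "ax": .., "ay": .., "az": .., "hand": ..}, ...]. A call has 1 to 8 rows; each row is the pose to reach, as a shift and turn from the pose commanded when the call began, along the tool's axes at that moment; what a row does not reach only later rows make up. A row lasts 1/10 s, in which the tool goes at most 50 mm and 8.59 degrees, less where a joint would pass 70% of its speed; a pose out of reach is approached as far as the arm can. A call with a gripper value outside its range is refused whole. The fingers move at their own pace and stop on an object; "grip_force" is the grip in N (left out, the last holds). Time passes only in rows, so rows that repeat a pose let the fingers close. It gives the time, the measured TCP pose, the force, the opening and the grip force at its end, in the units of the state.
- monitor.sense(): the state, without advancing time (a new reading comes with each control period).
- imaging.grab_frame(name): name is "scene" or "top" or "wrist"; returns the picture (384x512x3 uint8, red, green, blue); there is no depth.
- imaging.camera_info(name): a dict with "mtx" (3x3 intrinsics, pixels), "dist" ([k1, k2, p1, p2, k3] as OpenCV has them; the pictures are not rectified), "R" (3x3) and "t" (3): a world point X has camera coordinates R X + t. Camera axes: x right, y down, z forward; pixel columns grow to the right and rows downward; lengths in mm; the calibration is good to about 2 mm. A picture is of the moment at which its call begins: read the wrist's pose just before it. camera_info takes no time and is no camera call; for the wrist camera it gives the pose at the moment of the call.
- r.sign_off(): hands the job in; it is judged then, once.
The state is a dict: "clock": time; "qpos": joint angles; "qvel": joint speeds; "joint_efforts": joint torques, N m; "eef_pos": TCP position; "tcp_rot": TCP orientation; "contact_force": force on the tool from outside, world axes, zero at the start; "wrist_torque": the same for the moment, N m; "opening": opening from 0.0 (shut) to 1.0 (fully open); "grasp_force": force on a finger pad.
Only numpy, scipy, OpenCV 4.12 (cv2) and the standard library are available. Lean on these libraries where they do the work, as an engineer would, in place of code of your own. Each camera call takes 0.05 s, during which the arm holds its last target. There are 200 camera calls.

TASK

Take the loose wedge by its handle, lay its thin end on top of the guide rod and slide it along the rod under the spring clip, towards the slotted stop, until the clip has spread and ridden up off the rod onto the wedge. Then let go of the wedge, lift the freed clip off and put it in the empty blue tray beside the fixture; the wedge may stay where it is or be laid on the bench. Do not touch the clip until the wedge has freed it, and leave everything else on the bench where it is.

Things in the scene. Friction and masses are not known exactly. Their poses are not given: they have to be found in the camera images.
- fixture: Grey stand fixed to the bench, base 150 x 70 x 10 mm, with a level steel guide rod, 32 mm diameter, axis 60 mm and top 76 mm above the bench, bare from x = -18 to +18 mm. Origin on the bench below the clip's seat; x runs along the rod from the wedge's entry to the stop (roughly to the robot's left), z up. The rod ends at x = +60 mm.
- entry (a point): Centre of the flat land, 16 mm wide, level with the rod's top, on which the wedge's underside slides: fixture x = -80 to -24 mm, this point at x = -52 mm and 76 mm high. Between land and bare rod stands a plate 60 mm wide, 6 mm thick, also flush.
- slot (a point): Slotted stop that keeps the clip from sliding along: a plate 60 mm wide at fixture x = +18 to +30 mm with two cheeks rising 42 mm above the rod's top. The slot between them, 28 mm wide, lets the wedge's nose pass. This point: middle of the slot's floor, x = +24 mm, 76 mm high.
- clip: Steel spring clip astride the rod, 200 g. Origin: centre of its crown, a rigid block 30 mm along the rod (x), 54 mm across (y), 14 mm high; axes as the fixture's. Two sprung legs, outer faces 47 mm apart, reach 51 mm below the origin; lips snap under the rod. Seated, the origin is 94 mm above the bench. Once freed it may be gripped by the crown's ends (54 mm).
- rib (a point): Underside of the rounded cross rib in the middle of the clip's crown, 13 mm below the crown's centre; the wedge goes under it. Seated it is 5 mm above the rod's top; passage 27 mm wide. The lips clear the rod's widest part after 12 mm of rise; with the rib on the wedge's flat top the clip is 24 mm up and loose. Push: 10 to 20 N.
- wedge: Loose aluminium wedge, 170 mm long, 160 g, lying on its flat underside. Origin: centre of its handle, a block 40 mm long (x), 24 mm wide (y), 30 mm high; underside 15 mm below. x points to the thin end. The top is flat, 29 mm above the underside, from x = 20 to 50 mm, then falls evenly to the tip. Ramp 16 mm wide. Centre of mass about 35 mm ahead of the origin.
- tip (a point): Middle of the wedge's thin end at its underside: 150 mm ahead of the handle's centre and 15 mm below it. The tip is 3 mm thick and 8 mm wide, widening to 16 mm within 20 mm.
- tray: Empty blue open tray fixed to the bench, 170 mm (x) by 130 mm (y), 35 mm high, walls and floor 4 to 5 mm. Origin under its centre on the bench.
- driver: Bystander: screwdriver lying on the bench, 170 mm long.
- jar: Bystander: closed plastic jar, 56 mm across, 75 mm high; origin under its centre.
- bar: Bystander: black bar, 150 x 16 x 14 mm, lying.
- collar: Bystander: steel collar lying flat, 60 mm across, 22 mm high.
- brush: Bystander: brush lying on the bench, 170 mm long.
- cup: Bystander: small grey open cup, 70 mm across, 50 mm high; origin under its centre.
Mind the look-alikes: they are no part of the job. Several things have the shape of the fixture; the one meant has the colours described above. What is shaped like the clip but black is not meant.

How it is judged (in metres and radians):
On the way:
1. the clip has ridden up the wedge, at least 16 mm above its seat and still astride the rod, resting on the wedge, with no finger on it (z of clip in the frame of fixture between 0.11 and 0.135 m and x of clip in the frame of fixture between -0.03 and 0.03 m and y of clip in the frame of fixture between -0.015 and 0.015 m and contact force between wedge and clip above 0.2 N and contact force between each of the arm, the fingers and clip below 0.1 N), for 0.2 s.
At the end, for the whole second after the job is handed in: The clip lies or stands at rest inside the tray (its crown's centre within the tray's walls and less than 62 mm above the bench), and the wedge is at rest, left on the fixture or on the bench, not on the floor (x of clip in the frame of tray between -0.083 and 0.083 m and y of clip in the frame of tray between -0.063 and 0.063 m and z of clip in the frame of tray between 0.005 and 0.062 m and linear speed of each of clip, wedge below 0.03 m/s and height (world z) of wedge above 0 m); the robot touches nothing.
It fails at once if a finger or the arm touches the clip while it is still snapped on the rod (contact force between any of the fingers, the arm and clip above 1 N and z of clip in the frame of fixture below 0.1 m and horizontal distance between clip and fixture below 0.025 m).
It fails at once if a bystander (screwdriver, jar, bar, collar, brush or cup) is moved more than 30 mm (distance of any of driver, jar, bar, collar, brush, cup from where it was at the start of the episode above 0.03 m).
It also fails if it takes over 61 s, if anything falls off the work surface, if the arm or the gripper's body presses on something with over 40 N, if the wrist force passes 120 N, or if a joint passes its speed limit or range.

## Working session

There is one attempt and no reset: what is moved stays moved. The work goes in short steps, Python scripts to look and compute and a tool call to move; the robot and the scene stay as the last step left them, time stands still between calls to the robot, and variables do not carry over. Pictures are saved under pics/ and viewed, at most 10 in all, crops included, and the job is handed in when it is done.

Besides the shell and the picture viewer there is one more tool, called after ">>>" in YAML: its name, and indented under it one key for each argument. drive_tool: Moves the arm, as the interface text tells. Its arguments: {"type":"object","properties":{"plan":{"type":"array","items":{"type":"object","properties":{"x":{"type":"number"},"y":{"type":"number"},"z":{"type":"number"},"ax":{"type":"number"},"ay":{"type":"number"},"az":{"type":"number"},"hand":{"type":"number"}}}},"grip_force":{"type":"number"}},"required":["plan"]}

```bash
ls; mkdir -p pics
python3 - <<'E'
from rig import monitor, imaging, r
import cv2, numpy as np
for n in ("scene","top"):
    im=imaging.grab_frame(n); cv2.imwrite(f"pics/{n}0.png",im[:,:,::-1])
    cv2.imwrite(f"pics/{n}0b.png",cv2.resize(im[:,:,::-1],(800,600),interpolation=cv2.INTER_CUBIC))
    c=imaging.camera_info(n); C=-np.array(c["R"]).T@np.array(c["t"]); print(n,C.round(),np.array(c["mtx"]).round(1).tolist(),c["dist"], np.array(c["R"]).round(2).tolist())
print(monitor.sense())
E
```

```text
pics
scene [ 949. -430. 1098.] [[439.8, 0.0, 259.7], [0.0, 439.8, 195.5], [0.0, 0.0, 1.0]] [-0.03467479  0.          0.          0.          0.        ] [[0.74, 0.67, -0.0], [0.56, -0.62, -0.54], [-0.37, 0.4, -0.84]]
top [ 339.   82. 1558.] [[473.6, 0.0, 257.2], [0.0, 473.6, 188.8], [0.0, 0.0, 1.0]] [-0.16356119  0.          0.          0.          0.        ] [[-0.03, -1.0, -0.0], [-0.99, 0.03, -0.11], [0.11, 0.0, -0.99]]
{'clock': 0.1, 'qpos': array([ 1.19158118e+00,  3.53572872e-01,  1.63408654e+00, -1.23998948e-05,
        1.15521493e+00, -2.43956691e-03]), 'qvel': array([-7.10908105e-05, -1.08638394e-03, -1.26296325e-03,  1.26906373e-03,
        1.54733681e-04, -1.55885458e-03]), 'joint_efforts': array([-1.06372561e-03, -6.06358051e+01, -3.42819321e+01, -6.87193346e-05,
        4.03047175e-03,  8.47622005e-05]), 'eef_pos': array([229.81329206, 580.7330318 , 230.6290632 ]), 'tcp_rot': array([-3.14031094e+00,  8.21122011e-06,  2.76482209e+00]), 'contact_force': array([0.80240972, 0.33474766, 0.1360706 ]), 'wrist_torque': array([-0.01941817,  0.01195804,  0.00259819]), 'grasp_force': 0.0, 'opening': 0.9980846187838527}
```

View pics/scene0b.png

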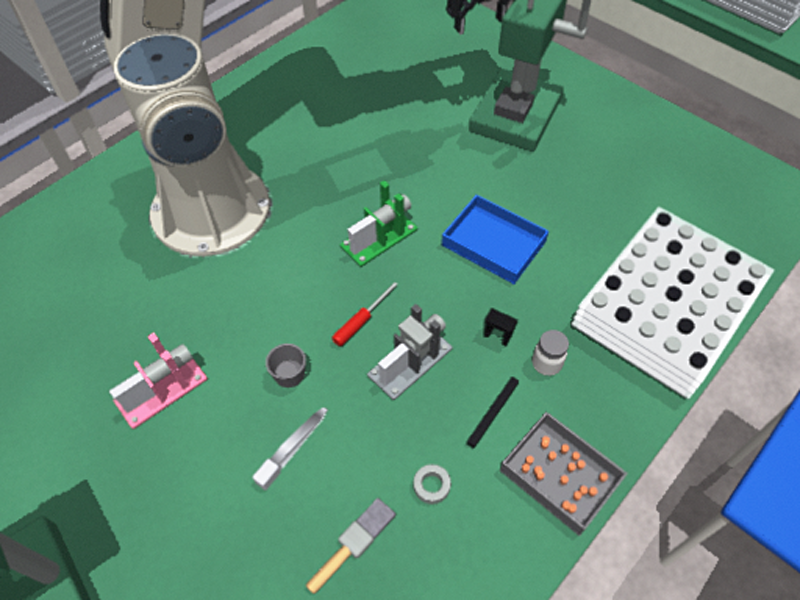

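View pics/top0b.png

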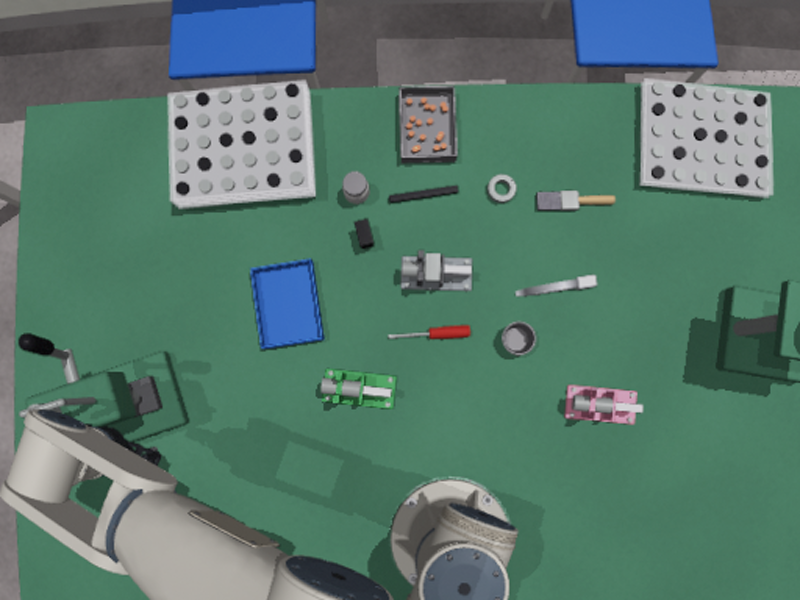

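The wedge is at scene display (290,450) and top (556,287), with a white handle and its tip toward +y. The fixtures are:
- grey with clip at scene (410,350), top (437,272): this is the one meant
- green at scene (380,230), top (358,390): not meant
- pink at scene (158,380), top (602,405): not meant

The clip is on the grey fixture. The black copy at scene (500,325), top (364,235) is not meant. The blue tray is at scene (495,238), top (287,304).

```bash
cat > h.py <<'E'
import cv2, numpy as np
from rig import monitor, imaging, r
from scipy.spatial.transform import Rotation as Ro
def cam(n):
    c=imaging.camera_info(n); return {k:np.array(c[k],float) for k in("mtx","dist","R","t")}
def ray(c,p):
    q=cv2.undistortPoints(np.array(p,float).reshape(-1,1,2),c["mtx"],c["dist"]).reshape(-1,2)
    d=np.c_[q,np.ones(len(q))]@c["R"]; return -c["R"].T@c["t"], d
def onz(c,p,z):
    C,d=ray(c,p); return C+d*((z-C[2])/d[:,2])[:,None]
def tri(cs,ps):
    A=np.zeros((3,3));b=np.zeros(3)
    for c,p in zip(cs,ps):
        C,d=ray(c,[p]);d=d[0]/np.linalg.norm(d[0]);M=np.eye(3)-np.outer(d,d);A+=M;b+=M@C
    X=np.linalg.solve(A,b); return X
def proj(c,X):
    return cv2.projectPoints(np.array(X,float).reshape(-1,1,3),cv2.Rodrigues(c["R"])[0],c["t"],c["mtx"],c["dist"])[0].reshape(-1,2)
def pose():
    s=monitor.sense(); return s["eef_pos"],Ro.from_euler("xyz",s["tcp_rot"])
def grab(n,f,box=None,k=1):
    c=cam(n); im=imaging.grab_frame(n)[:,:,::-1].copy(); cv2.imwrite(f"pics/{f}.png",im); return c,im
E
python3 - <<'E'
from h import *
S=.64
t=cam("top");s=cam("scene");w=cam("wrist")
for n,z,p,q in [("handle",30,(588,283),(266,471)),("tip",3,(517,293),(324,411)),("landR",76,(471,271),(380,370)),("crown",101,(433,266),(418,332)),("tray",0,(287,304),None),("rodend",60,(404,274),(437,322))]:
    print(n,onz(t,[np.array(p)*S],z).round(),(onz(s,[np.array(q)*S],z).round(), tri([t,s],[np.array(p)*S,np.array(q)*S]).round()) if q else "")
print(onz(t,np.array([(251,270),(313,261),(323,340),(262,348)])*S,35).round())
p,R=pose(); C=-w["R"].T@w["t"]; print("cam in tool",R.inv().apply(C-p).round(1),"axes", (w["R"]@R.as_matrix()).round(3).tolist(),w["mtx"][0,0])
print(R.as_matrix().round(3))
E
```

```text
handle [[ 522. -310.   30.]] (array([[ 530., -304.,   30.]]), array([ 525., -307.,   26.]))
tip [[ 508. -162.    3.]] (array([[ 512., -162.,    3.]]), array([ 509., -162.,   -2.]))
landR [[548. -59.  76.]] (array([[557., -65.,  76.]]), array([550., -60.,  60.]))
crown [[556.  19. 101.]] (array([[565.,  22., 101.]]), array([560.,  21.,  95.]))
tray [[499. 327.   0.]] 
rodend [[547.  77.  60.]] (array([[560.,  79.,  60.]]), array([553.,  80.,  49.]))
[[569. 397.  35.]
 [584. 266.  35.]
 [418. 248.  35.]
 [405. 375.  35.]]
cam in tool [  73.4    0.3 -143.5] axes [[-0.001, 1.0, -0.0], [-0.958, -0.001, -0.287], [-0.287, -0.0, 0.958]] 265.45198910850627
[[-0.93   0.368 -0.   ]
 [ 0.368  0.93  -0.001]
 [-0.    -0.001 -1.   ]]
```

```bash
cat >> h.py <<'E'
def go(x,y,z,yaw,pitch=0):
    """row to reach TCP x,y,z; tool x heads at yaw, tool down, nose-down by pitch"""
    p,R=pose(); s=monitor.sense()
    T=Ro.from_euler("z",yaw)*Ro.from_euler("y",pitch)*Ro.from_euler("x",np.pi)
    d=R.inv().apply(np.array([x,y,z])-p)/50; a=(R.inv()*T).as_rotvec(degrees=True)/6
    print("row",dict(zip(["x","y","z","ax","ay","az"],[*map(float,d.round(3)),*map(float,a.round(3))])),"clock",s["clock"])
E
python3 -c "
from h import *
go(540,-20,330,1.6)"
```

```text
row {'x': -10.189, 'y': -8.892, 'z': -1.976, 'ax': -0.011, 'ay': 0.007, 'az': 11.123} clock 0.1
```

>>> drive_tool:
  plan:
    - {"x": -0.75,"y": -0.65,"z": -0.15,"az": 0.8}
    - {"x": -1.5,"y": -1.3,"z": -0.3,"az": 1.6}
    - {"x": -2.25,"y": -1.95,"z": -0.45,"az": 2.4}
    - {"x": -3.0,"y": -2.6,"z": -0.6,"az": 3.2}
    - {"x": -3.75,"y": -3.25,"z": -0.75,"az": 4.0}
    - {"x": -4.5,"y": -3.9,"z": -0.9,"az": 4.8}
    - {"x": -5.25,"y": -4.55,"z": -1.0,"az": 5.6}
    - {"x": -6.0,"y": -5.2,"z": -1.2,"az": 6.4}

```text
invalid input
```

```bash
python3 -c "
from h import *
go(540,-20,330,1.6);print(pose()[0])"
```

```text
row {'x': -10.189, 'y': -8.892, 'z': -1.976, 'ax': -0.011, 'ay': 0.007, 'az': 11.123} clock 0.1
[229.81329206 580.7330318  230.6290632 ]
```

>>> drive_tool:
  plan:
    - {"x": -0.75,"y": -0.65,"z": -0.15,"ax": 0,"ay": 0,"az": 0.8,"hand": 85}
    - {"x": -1.5,"y": -1.3,"z": -0.3,"ax": 0,"ay": 0,"az": 1.6,"hand": 85}
    - {"x": -2.25,"y": -1.95,"z": -0.45,"ax": 0,"ay": 0,"az": 2.4,"hand": 85}
    - {"x": -3.0,"y": -2.6,"z": -0.6,"ax": 0,"ay": 0,"az": 3.2,"hand": 85}
    - {"x": -3.75,"y": -3.25,"z": -0.75,"ax": 0,"ay": 0,"az": 4.0,"hand": 85}
    - {"x": -4.5,"y": -3.9,"z": -0.9,"ax": 0,"ay": 0,"az": 4.8,"hand": 85}
    - {"x": -5.25,"y": -4.55,"z": -1.0,"ax": 0,"ay": 0,"az": 5.6,"hand": 85}
    - {"x": -6.0,"y": -5.2,"z": -1.2,"ax": 0,"ay": 0,"az": 6.4,"hand": 85}

```text
clock: 0.9
eef_pos: [412.6, 228.3, 290.8]
tcp_rot: [-3.141, 0.0, 2.091]
contact_force: [0.2, 0.5, 0.1]
opening: 0.995
grasp_force: 0.0
```

```bash
python3 -c "
from h import *
go(540,-20,330,1.6);print(pose()[0])"
```

```text
row {'x': -5.576, 'y': -0.26, 'z': -0.784, 'ax': -0.008, 'ay': 0.002, 'az': 4.692} clock 0.9
[412.58931166 228.31291569 290.77264785]
```

>>> drive_tool:
  plan:
    - {"x": -0.9,"y": 0,"z": -0.1,"ax": 0,"ay": 0,"az": 0.8,"hand": 85}
    - {"x": -1.8,"y": -0.1,"z": -0.2,"ax": 0,"ay": 0,"az": 1.6,"hand": 85}
    - {"x": -2.7,"y": -0.15,"z": -0.4,"ax": 0,"ay": 0,"az": 2.4,"hand": 85}
    - {"x": -3.6,"y": -0.2,"z": -0.5,"ax": 0,"ay": 0,"az": 3.2,"hand": 85}
    - {"x": -4.5,"y": -0.2,"z": -0.65,"ax": 0,"ay": 0,"az": 4.0,"hand": 85}
    - {"x": -5.2,"y": -0.25,"z": -0.75,"ax": 0,"ay": 0,"az": 4.7,"hand": 85}
    - {"x": -5.6,"y": -0.26,"z": -0.8,"ax": 0,"ay": 0,"az": 4.7,"hand": 85}
    - {"x": -5.6,"y": -0.26,"z": -0.8,"ax": 0,"ay": 0,"az": 4.7,"hand": 85}

```text
clock: 1.7
eef_pos: [542.2, -20.7, 330.8]
tcp_rot: [3.141, 0.001, 1.6]
contact_force: [-0.4, 1.2, -0.7]
opening: 0.994
grasp_force: 0.0
```

```bash
python3 -c "
from h import *
c,im=grab('wrist','w1');np.savez('c_w1.npz',**c)
cv2.imwrite('pics/w1b.png',cv2.resize(im,(800,600),interpolation=cv2.INTER_CUBIC))
print(pose()[0]);go(540,-200,330,1.6)"
```

```text
[541.36917649 -19.42108901 330.5402991 ]
row {'x': -3.609, 'y': -0.134, 'z': 0.01, 'ax': -0.008, 'ay': -0.002, 'az': 0.004} clock 1.75
```

View pics/w1b.png

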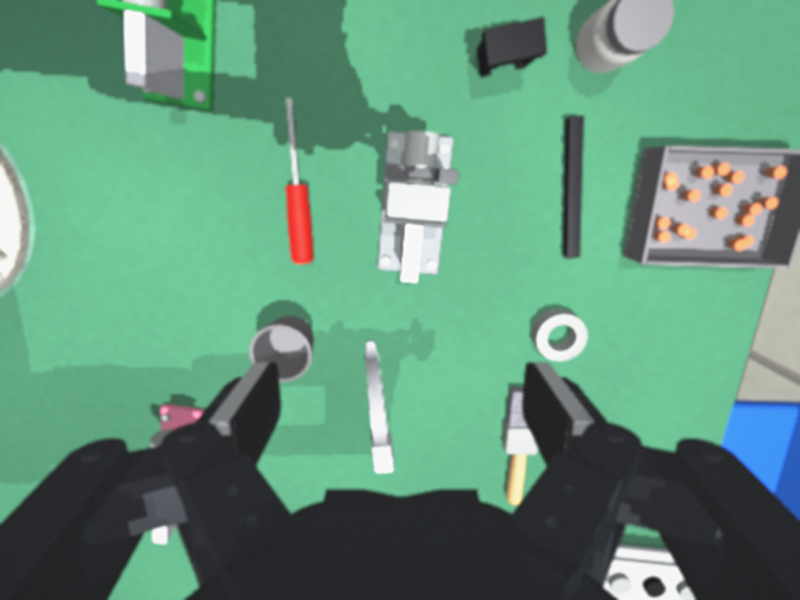

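The wrist view shows the clip crown at (418,201), the land end at (411,275), the wedge handle at (383,460) and the tip at (371,346). The wedge lies clear between the cup and the collar.

Run:
```python
from h import *
w=dict(np.load('c_w1.npz'));im=cv2.imread('pics/w1.png')
g=im.min(2)
for th in (190,215):
    n,l,st,ce=cv2.connectedComponentsWithStats((g>th).astype(np.uint8))
    for i in range(1,n):
        x,y,a=ce[i][0],ce[i][1],st[i][4]
        if 220<x<300 and 70<y<310 and a>25:
            q=np.argwhere(l==i)[:,::-1].astype(np.float32); rc=cv2.minAreaRect(q); print(th,ce[i].round(1),a,np.round(rc[0],1),np.round(rc[1],1),round(rc[2],1))
# wedge handle/tip from display pixels
S=.64
print("handle top",onz(w,[np.array((382.5,461))*S],30),"tip",onz(w,[np.array((371,343))*S],1.5))
print("crown",onz(w,[np.array((418,201))*S],101))
print("land end corners",onz(w,np.array([(401,282),(421,283),(405,224),(423,224)])*S,76).round(1))
t=cam("top");s=cam("scene")
print(tri([w,s],[np.array((382.5,461))*S,np.array((265.5,471))*S]),"crown",tri([w,s],[np.array((418,201))*S,np.array((419,332))*S]))
```

```text
190 [281.7  94.4] 218 [280.   95.9] [16.6 21. ] 7.1
190 [267.3 128.8] 850 [267.4 129. ] [39.  23.1] 2.0
190 [263.  160.3] 1068 [261.5 161.6] [38.1 37.6] 6.7
190 [237.1 222.2] 36 [237.5 222. ] [6. 5.] 90.0
190 [241.2 263.8] 349 [241.5 263. ] [40.3 10. ] 86.8
190 [244.7 293.6] 216 [244.7 293.6] [17.7 12.5] 83.7
215 [275.9  90.4] 42 [276.3  90.7] [12.3  4.6] 80.5
215 [284.5  96.3] 109 [284.5  97.5] [17.  7.] 90.0
215 [267.3 128.8] 810 [267.3 128.8] [38.4 21.4] 5.2
215 [267.7 161.5] 700 [268.7 162.4] [22.7 37.2] 5.7
215 [248.  161.6] 185 [248.5 160.5] [21. 11.] 90.0
215 [237.  221.5] 28 [237.  221.5] [5. 4.] 90.0
215 [241.4 265.5] 275 [241.1 264.3] [34.1  9.6] 83.7
215 [244.5 293.9] 196 [244.6 293.9] [16.9 11.8] 83.7
handle top [[ 527.07483802 -306.66805733   30.        ]] tip [[ 509.3203273  -156.77384881    1.5       ]]
crown [[556.13474748  24.30562144 101.        ]]
land end corners [[ 5.435e+02 -5.700e+01  7.600e+01]
 [ 5.634e+02 -5.750e+01  7.600e+01]
 [ 5.457e+02  5.000e-01  7.600e+01]
 [ 5.629e+02  1.000e+00  7.600e+01]]
[ 528.14968262 -305.11793211   31.05418759] crown [559.20546108  25.64347866  90.73552261]
```

```bash
python3 -c "
from h import *
go(528.2,-312,120,1.689)"
```

```text
row {'x': -5.842, 'y': -0.433, 'z': 4.21, 'ax': -0.008, 'ay': -0.002, 'az': -0.846} clock 1.75
```

>>> drive_tool:
  plan:
    - {"x": -0.9,"y": -0.05,"z": 0.3,"ax": 0,"ay": 0,"az": -0.2,"hand": 85}
    - {"x": -1.8,"y": -0.1,"z": 0.6,"ax": 0,"ay": 0,"az": -0.4,"hand": 85}
    - {"x": -2.7,"y": -0.2,"z": 1.0,"ax": 0,"ay": 0,"az": -0.6,"hand": 85}
    - {"x": -3.5,"y": -0.25,"z": 1.5,"ax": 0,"ay": 0,"az": -0.85,"hand": 85}
    - {"x": -4.3,"y": -0.3,"z": 2.0,"ax": 0,"ay": 0,"az": -0.85,"hand": 85}
    - {"x": -5.1,"y": -0.35,"z": 2.6,"ax": 0,"ay": 0,"az": -0.85,"hand": 85}
    - {"x": -5.7,"y": -0.4,"z": 3.4,"ax": 0,"ay": 0,"az": -0.85,"hand": 85}
    - {"x": -5.84,"y": -0.43,"z": 4.2,"ax": 0,"ay": 0,"az": -0.85,"hand": 85}

```text
clock: 2.55
eef_pos: [529.1, -312.8, 119.8]
tcp_rot: [3.141, 0.001, 1.69]
contact_force: [0.5, 0.2, 0.0]
opening: 0.995
grasp_force: 0.0
```

Run:
```python
from h import *
print(pose()[0])
c,im=grab('wrist','w2');np.savez('c_w2.npz',**c)
m=cv2.resize(im,(800,600),interpolation=cv2.INTER_CUBIC)
cv2.imwrite('pics/w2b.png',m); go(528.2,-312,4,1.689)
```

```text
[ 529.13220326 -312.81989532  119.81493975]
row {'x': -0.051, 'y': 0.069, 'z': 2.178, 'ax': -0.065, 'ay': -0.047, 'az': 0.013} clock 2.6
```

View pics/w2b.png

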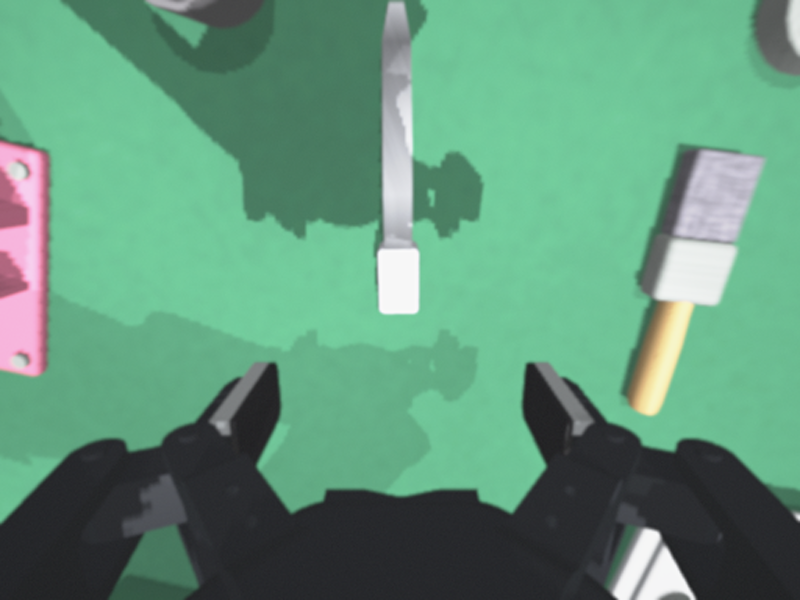

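The close view shows the wedge handle at (398,281) and the ramp running straight up to the tip at (398,5). It sits centred between the fingers and aligned with them. I'll compute its pose from the two wrist views.

Run:
```python
from h import *
a=dict(np.load('c_w1.npz'));b=dict(np.load('c_w2.npz'));im=cv2.imread('pics/w2.png')
m=(im.min(2)>225).astype(np.uint8);m[:, :200]=0;m[:,300:]=0;m[:150]=0;m[230:]=0
q=np.argwhere(m)[:,::-1].astype(np.float32);rc=cv2.minAreaRect(q);print(rc,len(q))
h=np.array(rc[0]); print("tri",tri([a,b],[(244.6,293.8),h]))
box=cv2.boxPoints(rc);P=onz(b,box,30);print(P.round(1).tolist())
H=onz(b,[h],30)[0];T=onz(b,[np.array((397.5,2))*.64],3)[0];d=T-H;print(H,T,np.hypot(*d[:2]),np.arctan2(d[1],d[0]))
```

```text
((254.5, 179.5), (41.0, 25.0), 90.0) 1018
tri [ 526.39689858 -302.71866835   31.23868123]
[[512.9, -285.6, 30.0], [535.0, -282.9, 30.0], [540.0, -321.3, 30.0], [516.9, -324.1, 30.0]]
[ 526.15715087 -303.02196752   30.        ] [ 508.6151631  -155.56579452    3.        ] 148.4959403178255 1.689203912207712
```

```bash
python3 -c "
from h import *
go(527,-309.3,4,1.689)"
```

```text
row {'x': 0.006, 'y': 0.051, 'z': 2.179, 'ax': -0.065, 'ay': -0.047, 'az': 0.013} clock 2.6
```

>>> drive_tool:
  plan:
    - {"x": 0,"y": 0.03,"z": 0.5,"ax": 0,"ay": 0,"az": 0,"hand": 85}
    - {"x": 0,"y": 0.03,"z": 1.0,"ax": 0,"ay": 0,"az": 0,"hand": 85}
    - {"x": 0,"y": 0.03,"z": 1.4,"ax": 0,"ay": 0,"az": 0,"hand": 85}
    - {"x": 0,"y": 0.03,"z": 1.6,"ax": 0,"ay": 0,"az": 0,"hand": 85}
    - {"x": 0,"y": 0.03,"z": 1.6,"ax": 0,"ay": 0,"az": 0,"hand": 85}
    - {"x": 0,"y": 0.03,"z": 1.6,"ax": 0,"ay": 0,"az": 0,"hand": 85}
    - {"x": 0,"y": 0.03,"z": 1.6,"ax": 0,"ay": 0,"az": 0,"hand": 85}

```text
clock: 3.3
eef_pos: [531.4, -311.0, 42.4]
tcp_rot: [3.14, 0.001, 1.692]
contact_force: [-0.0, -0.4, -0.0]
opening: 0.998
grasp_force: 0.0
```

```bash
python3 -c "
from h import *
print(pose()[0]);go(527,-309.3,4,1.689)"
```

```text
[ 531.43716624 -311.04073594   42.3893022 ]
row {'x': 0.046, 'y': -0.085, 'z': 0.768, 'ax': 0.015, 'ay': 0.011, 'az': 0.027} clock 3.3
```

>>> drive_tool:
  plan:
    - {"x": 0.04,"y": -0.08,"z": 0.2,"ax": 0,"ay": 0,"az": 0,"hand": 85}
    - {"x": 0.04,"y": -0.08,"z": 0.5,"ax": 0,"ay": 0,"az": 0,"hand": 85}
    - {"x": 0.04,"y": -0.08,"z": 0.7,"ax": 0,"ay": 0,"az": 0,"hand": 85}
    - {"x": 0.04,"y": -0.08,"z": 0.76,"ax": 0,"ay": 0,"az": 0,"hand": 85}
    - {"x": 0.04,"y": -0.08,"z": 0.76,"ax": 0,"ay": 0,"az": 0,"hand": 85}
    - {"x": 0.04,"y": -0.08,"z": 0.76,"ax": 0,"ay": 0,"az": 0,"hand": 85}

```text
clock: 3.9
eef_pos: [526.4, -309.5, 2.9]
tcp_rot: [-3.142, -0.0, 1.691]
contact_force: [-0.7, 0.4, 0.3]
opening: 0.995
grasp_force: 0.0
```

>>> drive_tool:
  plan:
    - {"x": 0,"y": 0,"z": 0,"ax": 0,"ay": 0,"az": 0,"hand": 15}
    - {"x": 0,"y": 0,"z": 0,"ax": 0,"ay": 0,"az": 0,"hand": 15}
    - {"x": 0,"y": 0,"z": 0,"ax": 0,"ay": 0,"az": 0,"hand": 15}
    - {"x": 0,"y": 0,"z": 0,"ax": 0,"ay": 0,"az": 0,"hand": 15}
    - {"x": 0,"y": 0,"z": 0,"ax": 0,"ay": 0,"az": 0,"hand": 15}
    - {"x": 0,"y": 0,"z": 0,"ax": 0,"ay": 0,"az": 0,"hand": 15}
    - {"x": 0,"y": 0,"z": 0,"ax": 0,"ay": 0,"az": 0,"hand": 15}
    - {"x": 0,"y": 0,"z": 0,"ax": 0,"ay": 0,"az": 0,"hand": 15}
  grip_force: 100

```text
clock: 4.7
eef_pos: [526.7, -309.6, 3.5]
tcp_rot: [3.141, 0.0, 1.691]
contact_force: [-0.0, 1.1, 5.3]
opening: 0.258
grasp_force: 98.3
```

```bash
python3 -c "
from h import *
s=monitor.sense();print(s['eef_pos'],s['tcp_rot'],s['opening'],s['grasp_force'],s['contact_force'])
for i in range(3): print(monitor.sense()['eef_pos'])"
```

```text
[ 526.67605751 -309.58304997    3.49557901] [3.14095676e+00 4.74293904e-04 1.69142311e+00] 0.258020674907076 98.32515120506287 [-0.04962602  1.08271596  5.26905132]
[ 526.67605751 -309.58304997    3.49557901]
[ 526.67605751 -309.58304997    3.49557901]
[ 526.67605751 -309.58304997    3.49557901]
```

```bash
python3 -c "
from h import *
go(554,-235,110,1.57)"
```

```text
row {'x': 1.414, 'y': 0.723, 'z': -2.13, 'ax': 0.006, 'ay': 0.004, 'az': 1.16} clock 4.7
```

>>> drive_tool:
  plan:
    - {"x": 0,"y": 0,"z": -0.3,"ax": 0,"ay": 0,"az": 0,"hand": 15}
    - {"x": 0,"y": 0,"z": -0.8,"ax": 0,"ay": 0,"az": 0,"hand": 15}
    - {"x": 0,"y": 0,"z": -1.4,"ax": 0,"ay": 0,"az": 0,"hand": 15}
    - {"x": 0.3,"y": 0.2,"z": -2.0,"ax": 0,"ay": 0,"az": 0.4,"hand": 15}
    - {"x": 0.8,"y": 0.5,"z": -2.13,"ax": 0,"ay": 0,"az": 0.9,"hand": 15}
    - {"x": 1.2,"y": 0.65,"z": -2.13,"ax": 0,"ay": 0,"az": 1.16,"hand": 15}
    - {"x": 1.41,"y": 0.72,"z": -2.13,"ax": 0,"ay": 0,"az": 1.16,"hand": 15}
    - {"x": 1.41,"y": 0.72,"z": -2.13,"ax": 0,"ay": 0,"az": 1.16,"hand": 15}

```text
clock: 5.5
eef_pos: [553.4, -233.9, 109.7]
tcp_rot: [-3.141, -0.0, 1.573]
contact_force: [-1.0, 0.0, -0.6]
opening: 0.262
grasp_force: 98.0
```

>>> drive_tool:
  plan:
    - {"x": 0,"y": 0,"z": 0,"ax": 0,"ay": 0,"az": 0,"hand": 15}
    - {"x": 0,"y": 0,"z": 0,"ax": 0,"ay": 0,"az": 0,"hand": 15}
    - {"x": 0,"y": 0,"z": 0,"ax": 0,"ay": 0,"az": 0,"hand": 15}

```text
clock: 5.8
eef_pos: [553.2, -235.9, 109.2]
tcp_rot: [-3.141, -0.0, 1.569]
contact_force: [-0.3, -0.4, -2.3]
opening: 0.261
grasp_force: 98.0
```

Run:
```python
from h import *
s=monitor.sense();print(s['eef_pos'],s['tcp_rot'],s['contact_force'])
for n in("wrist","scene","top"):
    c,im=grab(n,n+'3');np.savez(f'c_{n}3.npz',**c)
    if n=="wrist": A=cv2.resize(im[:240,130:390],(520,480),interpolation=cv2.INTER_CUBIC)
    if n=="scene": B=cv2.resize(im[180:310,160:300],(280,260),interpolation=cv2.INTER_CUBIC)
    if n=="top": D=cv2.resize(im[140:210,230:370],(280,140),interpolation=cv2.INTER_CUBIC)
o=np.zeros((480,800,3),np.uint8);o[:,:520]=A;o[:260,520:]=B;o[280:420,520:]=D
cv2.imwrite('pics/m3.png',o)
```

```text
[ 553.24003389 -235.86672269  109.24584105] [-3.14118856e+00 -1.45542249e-05  1.56927195e+00] [-0.26806636 -0.35516766 -2.30151472]
```

View pics/m3.png

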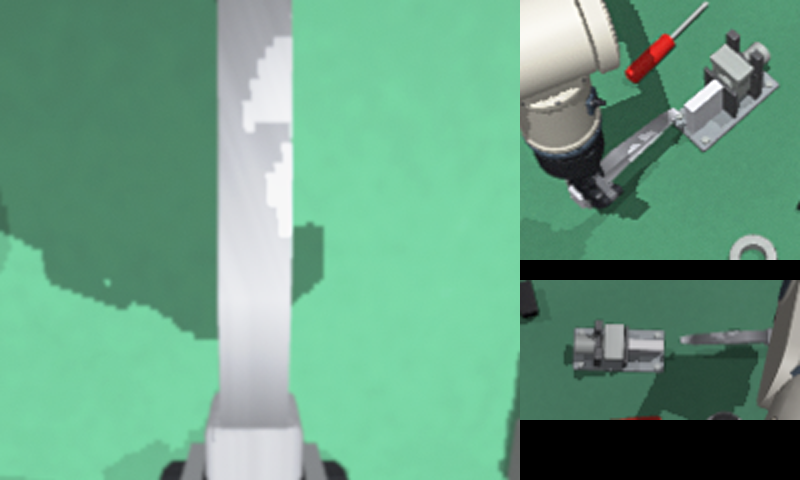

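The wrist view shows the handle and ramp straight in the grip, but the tip is out of view. In the inset the top view shows the tip at crop (682,340), just short of the land's end at (664,338). I'll enlarge the top and scene crops to line it up.

Run:
```python
from h import *
t=cv2.imread('pics/top3.png');s=cv2.imread('pics/scene3.png')
A=cv2.resize(t[150:190,250:350],(800,320),interpolation=cv2.INTER_CUBIC)
B=cv2.resize(s[190:260,220:300],(320,280),interpolation=cv2.INTER_CUBIC)
o=np.zeros((600,800,3),np.uint8);o[:320]=A;o[320:,:320]=B
cv2.imwrite('pics/m4.png',o)
```

```text
(no output)
```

View pics/m4.png

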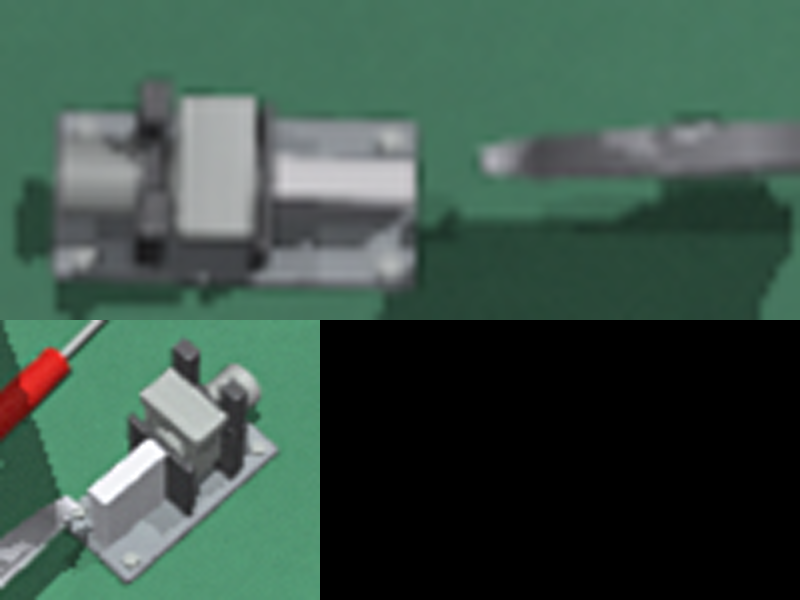

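Run:
```python
from h import *
t=dict(np.load('c_top3.npz'));s=dict(np.load('c_scene3.npz'))
T=lambda p:np.array(p)/8.+[250-.44,150-.44]
S=lambda p:np.array(p)/4.+[220-.37,190-80-.37]
L=onz(t,T([(275,175.5),(415,180)]),76);print("land",L.round(1).tolist())
b=onz(t,T([(55,110),(415,122),(55,283),(415,289)]),8);print("base",b.round(1).tolist())
for p in (T([482,159]),T([700,151])): print("wedge",onz(t,[p],107).round(1))
print("crown",onz(t,T([(178,96),(256,97),(178,238),(254,240)]),101).mean(0))
for n,a,q in(("landend",(415,180),(97,500)),("tip",(482,159),(73,511)),("landstart",(275,175.5),(157,450)),("crown",(217,168),(184,405))): print(n,tri([t,s],[T(a),S(q)]).round(1), onz(s,[S(q)],{"tip":107,"crown":101}.get(n,76)).round(1))
p,R=pose();print(p)
```

```text
land [[555.3, -3.8, 76.0], [552.0, -59.2, 76.0]]
base [[595.2, 82.4, 8.0], [586.0, -66.7, 8.0], [523.0, 84.4, 8.0], [516.3, -63.9, 8.0]]
wedge [[555.  -82.6 107. ]]
wedge [[ 555.9 -167.9  107. ]]
crown [555.40345909  20.2423683  101.        ]
landend [552.8 -58.7  74.2] [[554.  -58.7  76. ]]
tip [556.6 -83.3  98.5] [[560.2 -85.9 107. ]]
landstart [556.2  -3.6  72.7] [[557.8  -4.5  76. ]]
crown [556.4  21.2 100.6] [[557.6  22.2 101. ]]
[ 553.41556654 -235.57159713  109.34053811]
```

```bash
python3 -c "
from h import *
go(546.8,-183,98,1.53)"
```

```text
row {'x': 1.051, 'y': -0.134, 'z': 0.227, 'ax': -0.002, 'ay': -0.0, 'az': 0.376} clock 5.95
```

>>> drive_tool:
  plan:
    - {"x": 0.4,"y": -0.05,"z": 0.1,"ax": 0,"ay": 0,"az": 0.2,"hand": 15}
    - {"x": 0.8,"y": -0.1,"z": 0.2,"ax": 0,"ay": 0,"az": 0.38,"hand": 15}
    - {"x": 1.05,"y": -0.13,"z": 0.23,"ax": 0,"ay": 0,"az": 0.38,"hand": 15}
    - {"x": 1.05,"y": -0.13,"z": 0.23,"ax": 0,"ay": 0,"az": 0.38,"hand": 15}
    - {"x": 1.05,"y": -0.13,"z": 0.23,"ax": 0,"ay": 0,"az": 0.38,"hand": 15}
    - {"x": 1.05,"y": -0.13,"z": 0.23,"ax": 0,"ay": 0,"az": 0.38,"hand": 15}

```text
clock: 6.55
eef_pos: [547.6, -183.3, 98.3]
tcp_rot: [3.141, 0.0, 1.53]
contact_force: [0.6, 0.7, -1.1]
opening: 0.265
grasp_force: 98.0
```

Run:
```python
from h import *
s=monitor.sense();print(s['eef_pos'],s['tcp_rot'],s['contact_force'],s['wrist_torque'])
c,t=grab('top','top5');d,s=grab('scene','scene5')
A=cv2.resize(t[150:190,250:350],(800,320),interpolation=cv2.INTER_CUBIC)
B=cv2.resize(s[190:260,200:300],(400,280),interpolation=cv2.INTER_CUBIC)
o=np.zeros((600,800,3),np.uint8);o[:320]=A;o[320:,:400]=B
cv2.imwrite('pics/m5.png',o)
```

```text
[ 547.64956408 -183.32444543   98.32629446] [3.14068032e+00 4.91209095e-04 1.53026260e+00] [ 0.59541971  0.65297845 -1.07294507] [-0.07653131  0.05188605  0.0334135 ]
```

View pics/m5.png

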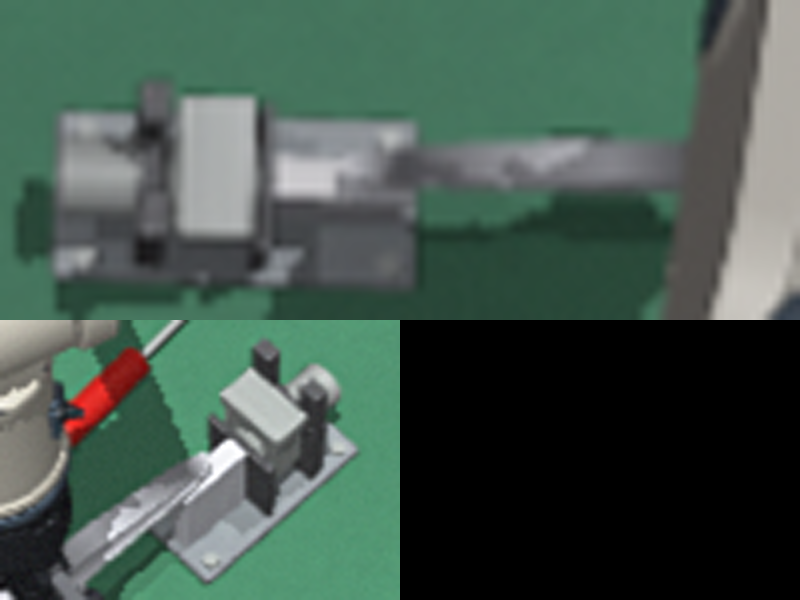

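The top view shows the tip at (338,173) over the land, centred within about 2 mm and aligned with it. The scene view agrees. I'll lower until contact.

>>> drive_tool:
  plan:
    - {"x": 0,"y": 0,"z": 0.05,"ax": 0,"ay": 0,"az": 0,"hand": 15}
    - {"x": 0,"y": 0,"z": 0.1,"ax": 0,"ay": 0,"az": 0,"hand": 15}
    - {"x": 0,"y": 0,"z": 0.15,"ax": 0,"ay": 0,"az": 0,"hand": 15}
    - {"x": 0,"y": 0,"z": 0.2,"ax": 0,"ay": 0,"az": 0,"hand": 15}
    - {"x": 0,"y": 0,"z": 0.2,"ax": 0,"ay": 0,"az": 0,"hand": 15}

```text
clock: 7.15
eef_pos: [546.8, -182.5, 87.4]
tcp_rot: [-3.141, -0.0, 1.53]
contact_force: [0.1, -0.5, -0.7]
opening: 0.261
grasp_force: 98.0
```

>>> drive_tool:
  plan:
    - {"x": 0,"y": 0,"z": 0.04,"ax": 0,"ay": 0,"az": 0,"hand": 15}
    - {"x": 0,"y": 0,"z": 0.08,"ax": 0,"ay": 0,"az": 0,"hand": 15}
    - {"x": 0,"y": 0,"z": 0.08,"ax": 0,"ay": 0,"az": 0,"hand": 15}

```text
clock: 7.45
eef_pos: [546.9, -182.5, 83.7]
tcp_rot: [-3.141, -0.0, 1.53]
contact_force: [0.2, 0.3, -1.7]
opening: 0.262
grasp_force: 98.0
```

```bash
python3 -c "
from h import *
s=monitor.sense();print(s['eef_pos'],s['contact_force'],s['wrist_torque'])"
```

```text
[ 546.94539804 -182.49549899   83.68243079] [ 0.20721979  0.30331618 -1.68842686] [-0.04366916  0.03793673 -0.01728431]
```

>>> drive_tool:
  plan:
    - {"x": 0,"y": 0,"z": 0.02,"ax": 0,"ay": 0,"az": 0,"hand": 15}
    - {"x": 0,"y": 0,"z": 0.04,"ax": 0,"ay": 0,"az": 0,"hand": 15}
    - {"x": 0,"y": 0,"z": 0.04,"ax": 0,"ay": 0,"az": 0,"hand": 15}

```text
clock: 7.75
eef_pos: [547.1, -182.5, 81.9]
tcp_rot: [-3.141, -0.0, 1.53]
contact_force: [0.4, 0.6, -0.8]
opening: 0.264
grasp_force: 98.0
```

>>> drive_tool:
  plan:
    - {"x": 0,"y": 0,"z": 0.02,"ax": 0,"ay": 0,"az": 0,"hand": 15}
    - {"x": 0,"y": 0,"z": 0.04,"ax": 0,"ay": 0,"az": 0,"hand": 15}
    - {"x": 0,"y": 0,"z": 0.04,"ax": 0,"ay": 0,"az": 0,"hand": 15}

```text
clock: 8.05
eef_pos: [547.0, -182.5, 79.8]
tcp_rot: [-3.141, -0.0, 1.53]
contact_force: [0.4, -0.4, -1.1]
opening: 0.26
grasp_force: 98.0
```

```bash
python3 -c "
from h import *
s=monitor.sense();print(s['eef_pos'],s['contact_force'],s['wrist_torque'])"
```

```text
[ 547.03864701 -182.54157069   79.82864035] [ 0.41234336 -0.355095   -1.14253607] [-0.04218122  0.03956304  0.03278625]
```

>>> drive_tool:
  plan:
    - {"x": 0,"y": 0,"z": 0,"ax": 0,"ay": -0.06,"az": 0,"hand": 15}
    - {"x": 0,"y": 0,"z": 0,"ax": 0,"ay": -0.12,"az": 0,"hand": 15}
    - {"x": 0,"y": 0,"z": 0,"ax": 0,"ay": -0.12,"az": 0,"hand": 15}

```text
clock: 8.35
eef_pos: [547.4, -182.6, 80.3]
tcp_rot: [3.141, 0.013, 1.53]
contact_force: [-1.3, -1.9, 2.4]
opening: 0.263
grasp_force: 98.4
```

>>> drive_tool:
  plan:
    - {"x": 0,"y": 0,"z": 0,"ax": 0,"ay": -0.06,"az": 0,"hand": 15}
    - {"x": 0,"y": 0,"z": 0,"ax": 0,"ay": -0.12,"az": 0,"hand": 15}
    - {"x": 0,"y": 0,"z": 0,"ax": 0,"ay": -0.12,"az": 0,"hand": 15}

```text
clock: 8.65
eef_pos: [547.6, -182.7, 80.6]
tcp_rot: [3.141, 0.026, 1.53]
contact_force: [-1.5, -2.4, 6.9]
opening: 0.259
grasp_force: 99.1
```

```bash
python3 -c "
from h import *
s=monitor.sense();print(s['eef_pos'],s['tcp_rot'],s['contact_force'],s['wrist_torque'])"
```

```text
[ 547.56488747 -182.74217243   80.61914271] [3.14065636 0.02591732 1.53020146] [-1.48216034 -2.39838984  6.93067787] [0.77843246 0.22201301 0.16021046]
```

>>> drive_tool:
  plan:
    - {"x": 0.15,"y": 0,"z": -0.004,"ax": 0,"ay": 0,"az": 0,"hand": 15}
    - {"x": 0.3,"y": 0,"z": -0.008,"ax": 0,"ay": 0,"az": 0,"hand": 15}
    - {"x": 0.45,"y": 0,"z": -0.012,"ax": 0,"ay": 0,"az": 0,"hand": 15}
    - {"x": 0.6,"y": 0,"z": -0.016,"ax": 0,"ay": 0,"az": 0,"hand": 15}
    - {"x": 0.75,"y": 0,"z": -0.02,"ax": 0,"ay": 0,"az": 0,"hand": 15}
    - {"x": 0.9,"y": 0,"z": -0.024,"ax": 0,"ay": 0,"az": 0,"hand": 15}
    - {"x": 0.9,"y": 0,"z": -0.024,"ax": 0,"ay": 0,"az": 0,"hand": 15}

```text
clock: 9.35
eef_pos: [549.8, -136.7, 80.7]
tcp_rot: [3.14, 0.025, 1.53]
contact_force: [0.7, 2.6, 5.3]
opening: 0.262
grasp_force: 98.9
```

Run:
```python
from h import *
s=monitor.sense();print(s['eef_pos'],s['tcp_rot'],s['contact_force'],s['wrist_torque'])
c,w=grab('wrist','w6');t=imaging.grab_frame('top')[:,:,::-1];s=imaging.grab_frame('scene')[:,:,::-1]
o=np.zeros((600,800,3),np.uint8);o[:384,:400]=cv2.resize(w[:192,156:356],(400,384))
o[:280,400:]=cv2.resize(s[190:260,200:300],(400,280),interpolation=cv2.INTER_CUBIC)
o[400:560,:400]=cv2.resize(t[150:190,250:350],(400,160),interpolation=cv2.INTER_CUBIC)
cv2.imwrite('pics/m6.png',o)
```

```text
[ 549.84160605 -136.70407604   80.74445277] [3.13975117 0.02467747 1.5296854 ] [0.7078809  2.64593908 5.25049063] [ 1.49528213 -0.1817331  -0.16146068]
```

View pics/m6.png

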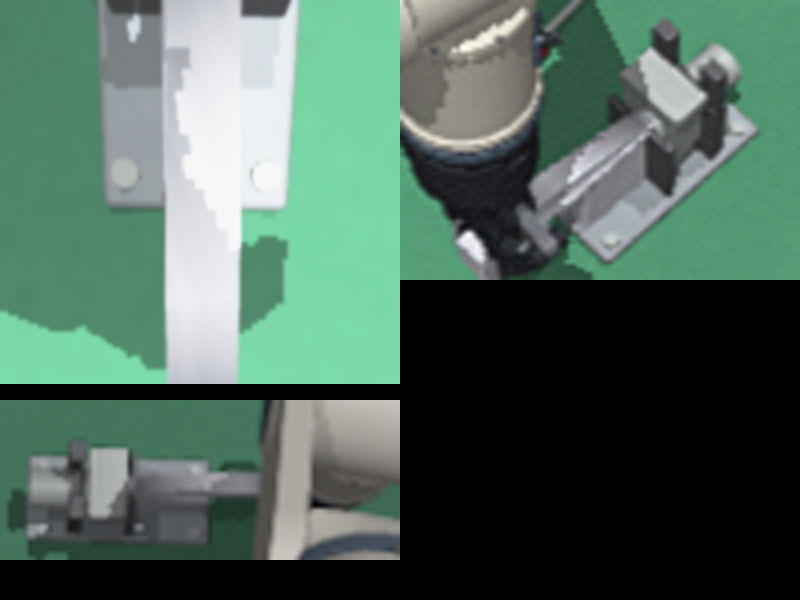

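The wrist crop shows the wedge centred and parallel over the base, with bolts at x=124 and 266 and the wedge at 202. In the top and scene crops the tip is just going under the crown. I'll go on and level out gradually.

>>> drive_tool:
  plan:
    - {"x": 0.1,"y": 0,"z": -0.003,"ax": 0,"ay": 0,"az": 0,"hand": 15}
    - {"x": 0.2,"y": 0,"z": -0.005,"ax": 0,"ay": 0,"az": 0,"hand": 15}
    - {"x": 0.3,"y": 0,"z": -0.008,"ax": 0,"ay": 0,"az": 0,"hand": 15}
    - {"x": 0.4,"y": 0,"z": -0.01,"ax": 0,"ay": 0.04,"az": 0,"hand": 15}
    - {"x": 0.5,"y": 0,"z": -0.013,"ax": 0,"ay": 0.08,"az": 0,"hand": 15}
    - {"x": 0.6,"y": 0,"z": -0.015,"ax": 0,"ay": 0.12,"az": 0,"hand": 15}
    - {"x": 0.6,"y": 0,"z": -0.015,"ax": 0,"ay": 0.12,"az": 0,"hand": 15}

```text
clock: 10.2
eef_pos: [551.7, -111.6, 81.1]
tcp_rot: [3.138, 0.019, 1.532]
contact_force: [-0.5, -22.8, 2.8]
opening: 0.263
grasp_force: 98.4
```

```bash
python3 -c "
from h import *
s=monitor.sense();print(s['eef_pos'],s['tcp_rot'],s['contact_force'],s['wrist_torque'])"
```

```text
[ 551.6961021  -111.61647896   81.13468383] [3.13782424 0.01871145 1.53158042] [ -0.48673237 -22.82373848   2.76511725] [-3.32109562  0.03772857 -0.0902039 ]
```

>>> drive_tool:
  plan:
    - {"x": 0.1,"y": 0,"z": 0,"ax": 0,"ay": 0.03,"az": 0,"hand": 15}
    - {"x": 0.2,"y": 0,"z": 0,"ax": 0,"ay": 0.06,"az": 0,"hand": 15}
    - {"x": 0.2,"y": 0,"z": 0,"ax": 0,"ay": 0.06,"az": 0,"hand": 15}
    - {"x": 0.2,"y": 0,"z": 0,"ax": 0,"ay": 0.06,"az": 0,"hand": 15}

```text
clock: 10.6
eef_pos: [552.0, -102.1, 80.7]
tcp_rot: [3.138, 0.013, 1.531]
contact_force: [0.2, -27.8, 0.8]
opening: 0.265
grasp_force: 98.1
```

Run:
```python
from h import *
s=monitor.sense();print(s['eef_pos'],s['tcp_rot'],s['contact_force'],s['wrist_torque'])
c,w=grab('wrist','w7');d,s=grab('scene','scene7')
o=np.zeros((560,800,3),np.uint8);o[:480,:400]=cv2.resize(w[:240,156:356],(400,480))
o[:400,400:]=cv2.resize(s[190:240,240:290],(400,400),interpolation=cv2.INTER_CUBIC)
cv2.imwrite('pics/m7.png',o)
```

```text
[ 552.01430988 -102.14663161   80.68029389] [3.13798068 0.01295492 1.53149002] [  0.23263066 -27.75742013   0.80083268] [-4.19360079 -0.05338826 -0.15496269]
```

View pics/m7.png

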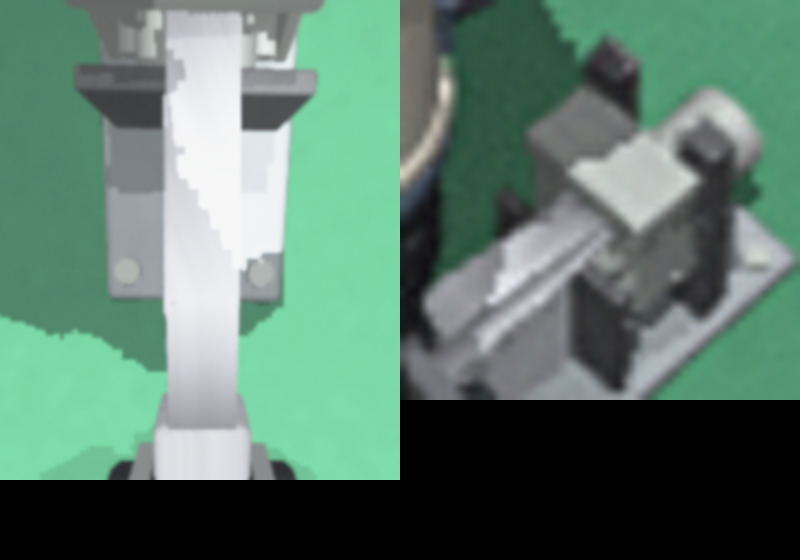

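The wedge is centred and unslipped in the grip, its handle front edge at y=428 as before. The clip is rising between the cheeks. I'll keep pushing.

>>> drive_tool:
  plan:
    - {"x": 0.12,"y": 0,"z": 0,"ax": 0,"ay": 0.04,"az": 0,"hand": 15}
    - {"x": 0.24,"y": 0,"z": 0,"ax": 0,"ay": 0.08,"az": 0,"hand": 15}
    - {"x": 0.36,"y": 0,"z": 0,"ax": 0,"ay": 0.12,"az": 0,"hand": 15}
    - {"x": 0.48,"y": 0,"z": 0,"ax": 0,"ay": 0.12,"az": 0,"hand": 15}
    - {"x": 0.6,"y": 0,"z": 0,"ax": 0,"ay": 0.12,"az": 0,"hand": 15}
    - {"x": 0.72,"y": 0,"z": 0,"ax": 0,"ay": 0.12,"az": 0,"hand": 15}
    - {"x": 0.8,"y": 0,"z": 0,"ax": 0,"ay": 0.12,"az": 0,"hand": 15}
    - {"x": 0.8,"y": 0,"z": 0,"ax": 0,"ay": 0.12,"az": 0,"hand": 15}

```text
clock: 11.5
eef_pos: [552.2, -58.4, 79.5]
tcp_rot: [3.141, -0.005, 1.531]
contact_force: [0.8, -5.7, -1.5]
opening: 0.262
grasp_force: 98.4
```

```bash
python3 -c "
from h import *
s=monitor.sense();print(s['eef_pos'],s['tcp_rot'],s['contact_force'],s['wrist_torque'])"
```

```text
[552.23692878 -58.42342693  79.47736877] [ 3.14135975 -0.00457882  1.53064196] [ 0.81315533 -5.65846434 -1.46344165] [-1.15625205  0.01467501 -0.02942423]
```

>>> drive_tool:
  plan:
    - {"x": 0.12,"y": 0,"z": 0,"ax": 0,"ay": 0,"az": 0,"hand": 15}
    - {"x": 0.24,"y": 0,"z": 0,"ax": 0,"ay": 0,"az": 0,"hand": 15}
    - {"x": 0.36,"y": 0,"z": 0,"ax": 0,"ay": 0,"az": 0,"hand": 15}
    - {"x": 0.48,"y": 0,"z": 0,"ax": 0,"ay": 0,"az": 0,"hand": 15}
    - {"x": 0.58,"y": 0,"z": 0,"ax": 0,"ay": 0,"az": 0,"hand": 15}
    - {"x": 0.66,"y": 0,"z": 0,"ax": 0,"ay": 0,"az": 0,"hand": 15}
    - {"x": 0.66,"y": 0,"z": 0,"ax": 0,"ay": 0,"az": 0,"hand": 15}
    - {"x": 0.66,"y": 0,"z": 0,"ax": 0,"ay": 0,"az": 0,"hand": 15}

```text
clock: 12.3
eef_pos: [553.5, -24.4, 79.8]
tcp_rot: [-3.141, -0.006, 1.53]
contact_force: [0.8, -0.3, -3.3]
opening: 0.262
grasp_force: 98.1
```

Run:
```python
from h import *
s=monitor.sense();print(s['eef_pos'],s['tcp_rot'],s['contact_force'],s['wrist_torque'])
c,w=grab('wrist','w8');d,s=grab('scene','scene8');t=imaging.grab_frame('top')[:,:,::-1]
np.savez('c_w8.npz',**c)
o=np.zeros((560,800,3),np.uint8);o[:480,:400]=cv2.resize(w[:240,156:356],(400,480))
o[:320,400:]=cv2.resize(s[190:230,240:290],(400,320),interpolation=cv2.INTER_CUBIC)
o[330:530,400:]=cv2.resize(t[145:195,250:350],(400,200),interpolation=cv2.INTER_CUBIC)
cv2.imwrite('pics/m8.png',o)
```

```text
[553.47052096 -24.3836633   79.77579871] [-3.14136894 -0.00649763  1.53045085] [ 0.81183933 -0.27767467 -3.3125746 ] [-0.18393725 -0.00519897 -0.02781309]
```

View pics/m8.png

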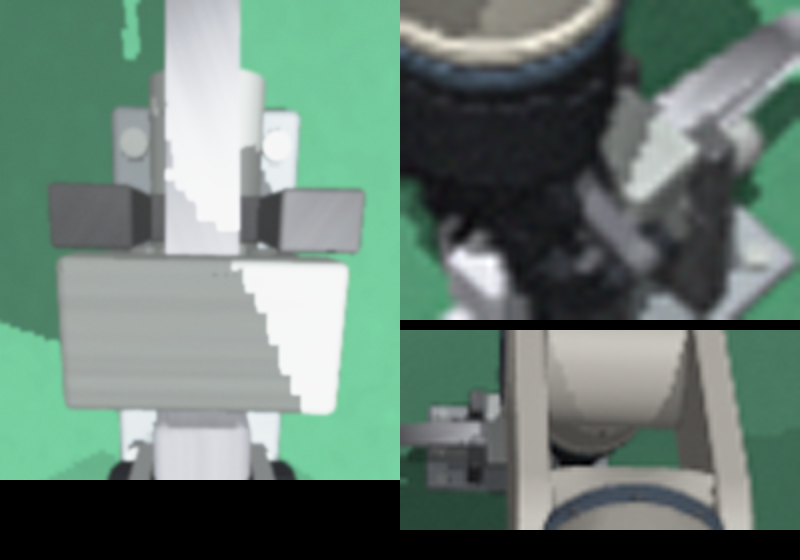

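The clip is up on the wedge's flat, its crown at (202,335) in the wrist crop just behind the cheeks. The push force is now about 0. I'll release the wedge and rise.

>>> drive_tool:
  plan:
    - {"x": 0,"y": 0,"z": 0,"ax": 0,"ay": 0,"az": 0,"hand": 45}
    - {"x": 0,"y": 0,"z": 0,"ax": 0,"ay": 0,"az": 0,"hand": 60}
    - {"x": 0,"y": 0,"z": 0,"ax": 0,"ay": 0,"az": 0,"hand": 80}
    - {"x": 0,"y": 0,"z": 0,"ax": 0,"ay": 0,"az": 0,"hand": 80}
    - {"x": 0,"y": 0,"z": 0,"ax": 0,"ay": 0,"az": 0,"hand": 80}

```text
clock: 12.95
eef_pos: [553.7, -24.7, 80.0]
tcp_rot: [3.141, -0.006, 1.53]
contact_force: [0.1, -0.0, 0.1]
opening: 0.94
grasp_force: 0.0
```

>>> drive_tool:
  plan:
    - {"x": 0,"y": 0,"z": -0.3,"ax": 0,"ay": 0,"az": 0,"hand": 80}
    - {"x": 0,"y": 0,"z": -0.7,"ax": 0,"ay": 0,"az": 0,"hand": 80}
    - {"x": 0,"y": 0,"z": -1.2,"ax": 0,"ay": 0,"az": 0,"hand": 80}
    - {"x": 0,"y": 0,"z": -1.7,"ax": 0,"ay": 0,"az": 0,"hand": 80}
    - {"x": 0,"y": 0,"z": -2.0,"ax": 0,"ay": 0,"az": 0,"hand": 80}
    - {"x": 0,"y": 0,"z": -2.0,"ax": 0,"ay": 0,"az": 0,"hand": 80}
    - {"x": 0,"y": 0,"z": -2.0,"ax": 0,"ay": 0,"az": 0,"hand": 80}

```text
clock: 13.65
eef_pos: [553.4, -25.3, 179.6]
tcp_rot: [3.141, -0.006, 1.53]
contact_force: [-1.0, 0.5, -0.1]
opening: 0.935
grasp_force: 0.0
```

Run:
```python
from h import *
s=monitor.sense();print(s['eef_pos'],s['tcp_rot'],s['contact_force'],s['opening'])
c,w=grab('wrist','w9')
a=dict(np.load('c_w8.npz'))
W=lambda p:np.array(p)/2.+[156,0]
print("from w8",onz(a,W([(62,258),(348,265),(68,408),(334,413)]),125).round(1).tolist())
cv2.imwrite('pics/w9b.png',cv2.resize(w,(800,600),interpolation=cv2.INTER_CUBIC))
np.savez('c_w9.npz',**c)
```

```text
[553.38536806 -25.26561681 179.58259111] [ 3.14141279 -0.00626822  1.5302382 ] [-1.03341386  0.54134384 -0.1260016 ] 0.9350992528536468
from w8 [[530.7, 42.1, 125.0], [582.7, 38.7, 125.0], [528.5, 13.1, 125.0], [581.0, 9.9, 125.0]]
```

View pics/w9b.png

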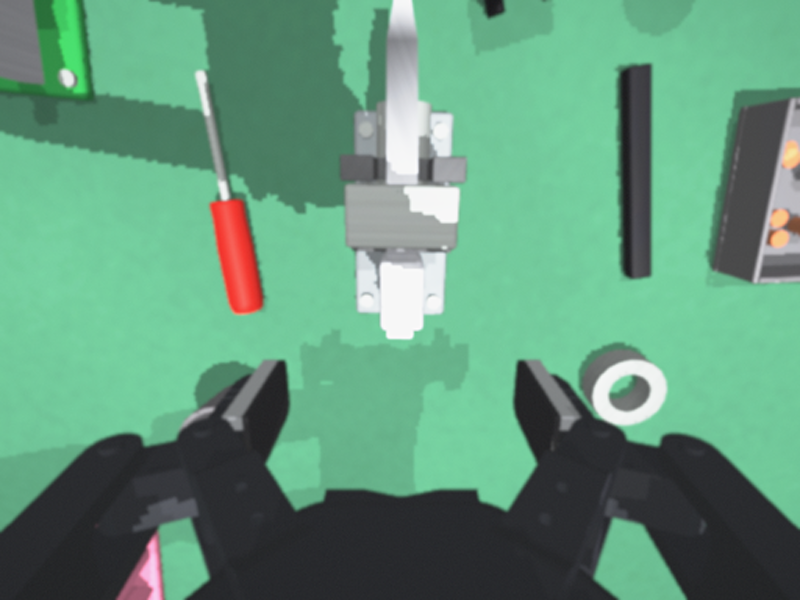

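The clip rests on the wedge with its crown at (402,217), spanning x 346 to 459. The wedge lies still with its handle at (402,298), and the gripper is clear. I'll locate the crown from both views.

Run:
```python
from h import *
a=dict(np.load('c_w8.npz'));b=dict(np.load('c_w9.npz'))
W=lambda p:np.array(p)/2.+[156-.25,-.25]
V=lambda p:np.array(p)*.64-.2
for p,q in (((62,258),(346,184)),((348,265),(459,187)),((68,408),(347,247)),((334,413),(456,248))): print(tri([a,b],[W(p),V(q)]).round(1),onz(b,[V(q)],125).round(1))
go(555.7,22,95,1.515)
```

```text
[530.4  42.1 124.2] [[530.5  42.1 125. ]]
[583.   38.6 123.8] [[582.8  38.6 125. ]]
[528.3  12.6 123.8] [[528.6  12.7 125. ]]
[581.2   9.8 124.3] [[581.3  10.  125. ]]
row {'x': 0.936, 'y': 0.017, 'z': 1.686, 'ax': -0.01, 'ay': -0.06, 'az': 0.145} clock 13.7
```

>>> drive_tool:
  plan:
    - {"x": 0.5,"y": 0,"z": 0,"ax": 0,"ay": -0.06,"az": 0.14,"hand": 84}
    - {"x": 0.94,"y": 0.02,"z": 0,"ax": 0,"ay": -0.06,"az": 0.14,"hand": 84}
    - {"x": 0.94,"y": 0.02,"z": 0.3,"ax": 0,"ay": -0.06,"az": 0.14,"hand": 84}
    - {"x": 0.94,"y": 0.02,"z": 0.7,"ax": 0,"ay": -0.06,"az": 0.14,"hand": 84}
    - {"x": 0.94,"y": 0.02,"z": 1.1,"ax": 0,"ay": -0.06,"az": 0.14,"hand": 84}
    - {"x": 0.94,"y": 0.02,"z": 1.4,"ax": 0,"ay": -0.06,"az": 0.14,"hand": 84}
    - {"x": 0.94,"y": 0.02,"z": 1.68,"ax": 0,"ay": -0.06,"az": 0.14,"hand": 84}
    - {"x": 0.94,"y": 0.02,"z": 1.68,"ax": 0,"ay": -0.06,"az": 0.14,"hand": 84}

```text
clock: 14.5
eef_pos: [554.6, 22.1, 93.5]
tcp_rot: [-3.137, 0.0, 1.515]
contact_force: [0.8, -0.9, -0.1]
opening: 0.981
grasp_force: 0.0
```

>>> drive_tool:
  plan:
    - {"x": 0,"y": 0,"z": 0,"ax": 0,"ay": 0,"az": 0,"hand": 70}
    - {"x": 0,"y": 0,"z": 0,"ax": 0,"ay": 0,"az": 0,"hand": 60}
    - {"x": 0,"y": 0,"z": 0,"ax": 0,"ay": 0,"az": 0,"hand": 45}
    - {"x": 0,"y": 0,"z": 0,"ax": 0,"ay": 0,"az": 0,"hand": 45}
    - {"x": 0,"y": 0,"z": 0,"ax": 0,"ay": 0,"az": 0,"hand": 45}
    - {"x": 0,"y": 0,"z": 0,"ax": 0,"ay": 0,"az": 0,"hand": 45}
  grip_force: 60

```text
clock: 15.1
eef_pos: [556.8, 22.1, 97.0]
tcp_rot: [3.141, -0.0, 1.515]
contact_force: [-2.2, -0.4, 6.1]
opening: 0.618
grasp_force: 62.4
```

```bash
python3 -c "
from h import *
s=monitor.sense();print(s['eef_pos'],s['tcp_rot'],s['contact_force'],s['opening'])"
```

```text
[556.8079307   22.10354276  96.97255528] [ 3.14061026e+00 -4.91331915e-05  1.51545523e+00] [-2.1799153  -0.35967573  6.12274216] 0.617786957221644
```

>>> drive_tool:
  plan:
    - {"x": 0,"y": 0,"z": -0.1,"ax": 0,"ay": 0,"az": 0,"hand": 45}
    - {"x": 0,"y": 0,"z": -0.3,"ax": 0,"ay": 0,"az": 0,"hand": 45}
    - {"x": 0,"y": 0,"z": -0.6,"ax": 0,"ay": 0,"az": 0,"hand": 45}
    - {"x": 0,"y": 0,"z": -1.0,"ax": 0,"ay": 0,"az": 0,"hand": 45}
    - {"x": 0,"y": 0,"z": -1.5,"ax": 0,"ay": 0,"az": 0,"hand": 45}
    - {"x": 0,"y": 0,"z": -2.0,"ax": 0,"ay": 0,"az": 0,"hand": 45}
    - {"x": 0,"y": 0,"z": -2.4,"ax": 0,"ay": 0,"az": 0,"hand": 45}
    - {"x": 0,"y": 0,"z": -2.4,"ax": 0,"ay": 0,"az": 0,"hand": 45}

```text
clock: 15.9
eef_pos: [558.2, 22.2, 219.5]
tcp_rot: [3.136, -0.001, 1.516]
contact_force: [-0.3, -0.8, -1.6]
opening: 0.617
grasp_force: 63.5
```

Run:
```python
from h import *
s=monitor.sense();print(s['eef_pos'],s['tcp_rot'],s['contact_force'],s['opening'],s['grasp_force'])
c=cam("top");t=cv2.imread('pics/top0.png');d=cam("scene");sc=cv2.imread('pics/scene0.png')
for n,cc,im,box in(("top",c,t,(150,215,150,230)),("scene",d,sc,(270,370,115,185))):
    x0,x1,y0,y1=box;h=cv2.cvtColor(im[y0:y1,x0:x1],cv2.COLOR_BGR2HSV);m=cv2.inRange(h,(105,120,40),(130,255,255))
    q=np.argwhere(m)[:,::-1].astype(np.float32)+[x0,y0];rc=cv2.minAreaRect(q.astype(np.float32))
    k=cv2.approxPolyDP(cv2.convexHull(q.astype(np.float32)),4,True).reshape(-1,2)
    print(n,rc[0],rc[2],onz(cc,k,20).round().tolist(),onz(cc,[rc[0]],20).round())
go(494,322,180,1.4)
```

```text
[558.24731699  22.21474014 219.46775479] [ 3.13605224e+00 -5.18235516e-04  1.51550199e+00] [-0.29986658 -0.83410367 -1.64585464] 0.6172200190983946 63.537025451660156
top (183.02001953125, 194.13999938964844) 81.8698959350586 [[425.0, 251.0, 20.0], [408.0, 380.0, 20.0], [574.0, 399.0, 20.0], [590.0, 275.0, 20.0]] [[498. 326.  20.]]
scene (315.906005859375, 151.6032257080078) 28.300756454467773 [[568.0, 409.0, 20.0], [596.0, 264.0, 20.0], [433.0, 243.0, 20.0], [400.0, 387.0, 20.0]] [[498. 326.  20.]]
row {'x': 5.915, 'y': -1.619, 'z': 0.783, 'ax': 0.053, 'ay': -0.008, 'az': 1.103} clock 15.9
```

Run:
```python
from h import *
go(498,322,150,1.69)
```

```text
row {'x': 5.919, 'y': -1.542, 'z': 1.384, 'ax': 0.053, 'ay': -0.0, 'az': -1.666} clock 15.9
```

>>> drive_tool:
  plan:
    - {"x": 0.6,"y": -0.15,"z": 0,"ax": 0,"ay": 0,"az": -0.2,"hand": 45}
    - {"x": 1.4,"y": -0.36,"z": 0,"ax": 0,"ay": 0,"az": -0.5,"hand": 45}
    - {"x": 2.2,"y": -0.57,"z": 0.1,"ax": 0,"ay": 0,"az": -0.8,"hand": 45}
    - {"x": 3.0,"y": -0.78,"z": 0.3,"ax": 0,"ay": 0,"az": -1.1,"hand": 45}
    - {"x": 3.9,"y": -1.0,"z": 0.5,"ax": 0,"ay": 0,"az": -1.4,"hand": 45}
    - {"x": 4.7,"y": -1.22,"z": 0.8,"ax": 0,"ay": 0,"az": -1.66,"hand": 45}
    - {"x": 5.4,"y": -1.4,"z": 1.1,"ax": 0,"ay": 0,"az": -1.66,"hand": 45}
    - {"x": 5.92,"y": -1.54,"z": 1.38,"ax": 0,"ay": 0,"az": -1.66,"hand": 45}

```text
clock: 16.7
eef_pos: [494.6, 323.8, 145.5]
tcp_rot: [-3.14, 0.0, 1.691]
contact_force: [0.4, -0.3, -3.1]
opening: 0.621
grasp_force: 63.4
```

>>> drive_tool:
  plan:
    - {"x": 0,"y": 0,"z": 0.4,"ax": 0,"ay": 0,"az": 0,"hand": 45}
    - {"x": 0,"y": 0,"z": 0.9,"ax": 0,"ay": 0,"az": 0,"hand": 45}
    - {"x": 0,"y": 0,"z": 1.4,"ax": 0,"ay": 0,"az": 0,"hand": 45}
    - {"x": 0,"y": 0,"z": 1.8,"ax": 0,"ay": 0,"az": 0,"hand": 45}
    - {"x": 0,"y": 0,"z": 2.0,"ax": 0,"ay": 0,"az": 0,"hand": 45}
    - {"x": 0,"y": 0,"z": 2.1,"ax": 0,"ay": 0,"az": 0,"hand": 45}
    - {"x": 0,"y": 0,"z": 2.1,"ax": 0,"ay": 0,"az": 0,"hand": 45}

```text
clock: 17.4
eef_pos: [495.7, 321.8, 41.7]
tcp_rot: [-3.141, 0.0, 1.689]
contact_force: [-0.1, 0.9, -2.6]
opening: 0.615
grasp_force: 63.4
```

Run:
```python
from h import *
s=monitor.sense();print(s['eef_pos'],s['tcp_rot'],s['contact_force'],s['opening'],s['grasp_force'])
```

```text
[495.70521886 321.78624353  41.71694371] [-3.14079566e+00  3.42421642e-04  1.68928452e+00] [-0.0804953   0.88248165 -2.59167319] 0.6150820056151117 63.37733030319214
```

>>> drive_tool:
  plan:
    - {"x": 0,"y": 0,"z": 0.04,"ax": 0,"ay": 0,"az": 0,"hand": 45}
    - {"x": 0,"y": 0,"z": 0.08,"ax": 0,"ay": 0,"az": 0,"hand": 45}
    - {"x": 0,"y": 0,"z": 0.08,"ax": 0,"ay": 0,"az": 0,"hand": 45}
    - {"x": 0,"y": 0,"z": 0.08,"ax": 0,"ay": 0,"az": 0,"hand": 58}
    - {"x": 0,"y": 0,"z": 0.08,"ax": 0,"ay": 0,"az": 0,"hand": 66}
    - {"x": 0,"y": 0,"z": 0.08,"ax": 0,"ay": 0,"az": 0,"hand": 84}
    - {"x": 0,"y": 0,"z": 0.08,"ax": 0,"ay": 0,"az": 0,"hand": 84}
    - {"x": 0,"y": 0,"z": 0.08,"ax": 0,"ay": 0,"az": 0,"hand": 84}

```text
clock: 18.2
eef_pos: [496.0, 322.0, 38.3]
tcp_rot: [3.141, -0.0, 1.689]
contact_force: [0.4, 0.2, -0.0]
opening: 0.984
grasp_force: 0.0
```

>>> drive_tool:
  plan:
    - {"x": 0,"y": 0,"z": -0.3,"ax": 0,"ay": 0,"az": 0,"hand": 84}
    - {"x": 0,"y": 0,"z": -0.8,"ax": 0,"ay": 0,"az": 0,"hand": 84}
    - {"x": 0,"y": 0,"z": -1.5,"ax": 0,"ay": 0,"az": 0,"hand": 84}
    - {"x": 0,"y": 0,"z": -2.3,"ax": 0,"ay": 0,"az": 0,"hand": 84}
    - {"x": -0.5,"y": 0,"z": -3.0,"ax": 0,"ay": 0,"az": 0,"hand": 84}
    - {"x": -1.0,"y": 0,"z": -3.6,"ax": 0,"ay": 0,"az": 0,"hand": 84}
    - {"x": -1.0,"y": 0,"z": -3.6,"ax": 0,"ay": 0,"az": 0,"hand": 84}
    - {"x": -1.0,"y": 0,"z": -3.6,"ax": 0,"ay": 0,"az": 0,"hand": 84}

```text
clock: 19.0
eef_pos: [502.3, 272.2, 219.6]
tcp_rot: [3.139, -0.001, 1.688]
contact_force: [-0.6, 0.7, -1.1]
opening: 0.983
grasp_force: 0.0
```

Run:
```python
from h import *
s=monitor.sense();print(s['eef_pos'],s['contact_force'],s['opening'])
c,w=grab('wrist','w10')
cv2.imwrite('pics/w10b.png',cv2.resize(w,(800,600)))
```

```text
[502.27488474 272.19210412 219.64938734] [-0.62046084  0.74274477 -1.05170456] 0.9831015964014782
```

View pics/w10b.png

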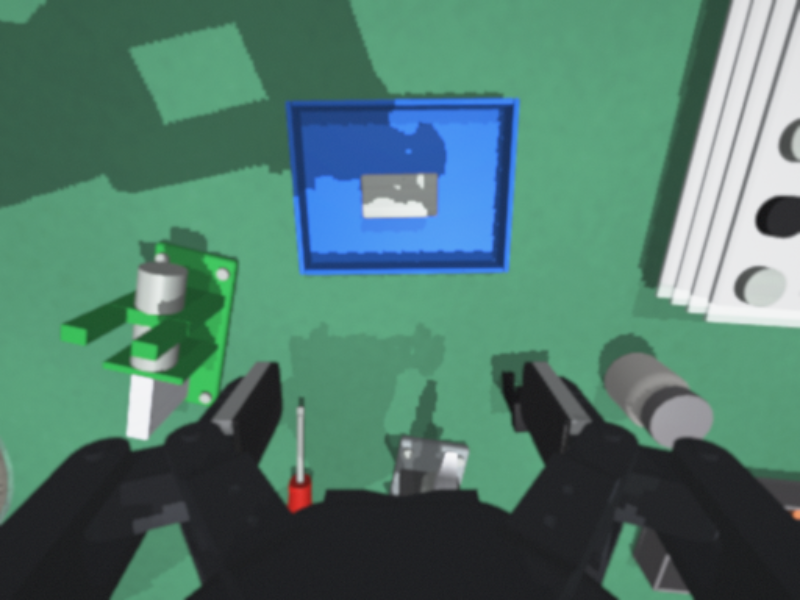

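The clip stands in the middle of the tray at (399,195), and nothing else looks disturbed. The wedge's nose isn't visible beyond the rod at (430,460). I've already viewed 12 pictures, over the limit of 10, so I'll check the wedge by numbers only.

Run:
```python
from h import *
s0=monitor.sense()['clock']
for n in("scene","top"):
    c,im=grab(n,n+'11');o=cv2.imread(f'pics/{n}0.png')
    d=(cv2.absdiff(im,o).max(2)>45).astype(np.uint8)
    grey=((im.max(2).astype(int)-im.min(2)<28)&(im.min(2)>95)).astype(np.uint8)
    for nm,m in(("diff-grey now",d&grey),):
        k,l,st,ce=cv2.connectedComponentsWithStats(cv2.morphologyEx(m,cv2.MORPH_CLOSE,np.ones((3,3))))
        for i in range(1,k):
            if st[i][4]>40:
                q=np.argwhere(l==i)[:,::-1].astype(np.float32);rc=cv2.minAreaRect(q)
                X=onz(c,cv2.boxPoints(rc),30)
                if (np.abs(X[:,1])<500).all(): print(n,st[i][4],ce[i].round(),"mm",onz(c,[ce[i]],30)[0].round(),"size",[round(float(np.linalg.norm(X[j+1]-X[j]))) for j in(0,1)])
```

```text
scene 412 [71. 15.] mm [-657.  210.   30.] size [59, 267]
scene 249 [138.  12.] mm [-471.  402.   30.] size [236, 78]
scene 57 [101.  16.] mm [-563.  287.   30.] size [39, 114]
scene 80 [137.  42.] mm [-323.  280.   30.] size [45, 80]
scene 1393 [113.  75.] mm [-248.  109.   30.] size [231, 332]
scene 186 [162. 120.] mm [48. 86. 30.] size [46, 153]
scene 214 [315. 146.] mm [486. 336.  30.] size [70, 57]
scene 440 [266. 213.] mm [534.  51.  30.] size [178, 47]
top 45 [181. 198.] mm [485. 331.  30.] size [23, 23]
top 72 [320. 336.] mm [  30. -106.   30.] size [36, 39]
```

Run:
```python
from h import *
c=cam("scene");im=cv2.imread('pics/scene11.png');o=cv2.imread('pics/scene0.png');w=cam("wrist")
u=np.array([.058,.998,0]);O=np.array([555,22.5,0])
for a in(cam("top"),c,w): print(proj(a,[O+u*f+[0,0,z] for f,z in((-60,106),(-20,106),(10,105),(60,92),(108,79))]).round().tolist())
m=((cv2.absdiff(im,o).max(2)>45)&(im.max(2).astype(int)-im.min(2)<28)&(im.min(2)>95)).astype(np.uint8)
k,l,st,ce=cv2.connectedComponentsWithStats(cv2.morphologyEx(m,cv2.MORPH_CLOSE,np.ones((3,3))))
i=l[213,266] or max(range(1,k),key=lambda j:-np.hypot(*(ce[j]-[266,213])))
q=np.argwhere(l==i)[:,::-1].astype(np.float32);print("scene blob box",cv2.boxPoints(cv2.minAreaRect(q)).round().tolist())
W=cv2.imread('pics/w10.png');T=cv2.imread('pics/top11.png')
for f in(45,60,75,90,105):
    X=O+u*f+[0,0,76+3+max(0,(110-f))*.26]
    print(f,[i[tuple(np.clip(proj(a,[X])[0].round().astype(int)[::-1],0,383))].tolist() for a,i in((w,W),(cam("top"),T),(c,im))])
```

```text
[[295.0, 171.0], [282.0, 171.0], [273.0, 170.0], [257.0, 171.0], [241.0, 171.0]]
[[248.0, 223.0], [260.0, 214.0], [268.0, 207.0], [281.0, 199.0], [292.0, 191.0]]
[[267.0, 410.0], [273.0, 388.0], [277.0, 370.0], [284.0, 330.0], [291.0, 291.0]]
scene blob box [[243.0, 222.0], [290.0, 188.0], [299.0, 200.0], [251.0, 234.0]]
45 [[35, 33, 33], [146, 141, 140], [185, 177, 177]]
60 [[36, 33, 33], [128, 121, 122], [163, 157, 155]]
75 [[38, 34, 34], [104, 99, 98], [130, 125, 126]]
90 [[121, 117, 116], [117, 111, 111], [129, 124, 125]]
105 [[242, 240, 238], [133, 141, 119], [206, 210, 191]]
```

The scene blob runs from the predicted handle pixel to the predicted tip pixel, so the wedge still lies on the rod. The clip is in the tray. I'm handing in.

```bash
python3 -c "
from h import *
print(r.sign_off())"
```

```text
the job is handed in; nothing more can be done
None
```

The wedge freed the clip, the clip stands in the blue tray and the wedge stays on the rod; I handed the job in at about 19 s with no verdict returned, and I viewed 12 pictures, two over the limit of 10.

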